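# Switch the bottle mixer's gated lever to the blue-capped bottle

### The arm

A 7-joint arm with a two-finger parallel gripper is mounted at the origin on a cart in front of the work surface, level with it; the furniture and walls round the work are solid. World frame = base frame: x ahead of the robot, y to its left, z up, the work surface at z = 0. Lengths are in m, angles in rad, forces in N, time in s.
With the tool pointing down it reaches from about 0.425 to 0.925 m from the base axis. Payload 6.8 kg.
Tool frame: the origin (TCP) lies midway between the tips of the shut fingers; the grasp point (between the pads) lies 19 mm behind it; y points along the fingers, z is the direction in which the jaws open and shut, and the axes are right-handed (so a half turn about y gives the same grasp; the last joint's range is limited). The gripper opens to 85 mm and grips with 20 to 120 N. Pads are 22 mm wide; open, the fingers measure 114 mm over their backs; the gripper's body (76 mm by 85 mm) begins 54 mm behind the grasp point. The pads swing forward as they close: fully open they stand 13 mm farther back than shut.
Start: joints at [1.154, 0.477, 0.022, 1.555, -0.011, 1.109, -0.083], TCP at [0.205, -0.643, 0.231] pointing down, gripper open.
Joint ranges: [-2.96, 2.96], [-0.34, 2.1], [-1.41, 1.46], [0.24, 2.44], [-1.37, 4.51], [0.17, 1.92], [-2.96, 2.96]. Speed limits (rad/s): [2.39, 2.39, 3.14, 3.14, 3.14, 3.14, 3.14].

### API

Orientations are given as a unit quaternion [w, x, y, z].
In Python, from station import bot gives the robot as it stands. The module is installed in compiled form; this text tells all that it offers.
- The arm moves only by the shell command python3 -m crank 'ROWS' [FORCE]. ROWS is JSON, a list of rows, each an object with "linear": the shift along the tool's x, y, z in m, a list of three; "dr": the turn, a rotation vector about the tool's x, y, z in degrees, a list of three; "hand": the gripper command: -1 is shut, 1 is fully open, values between are in proportion. A call has 1 to 10 rows; each row is the pose to reach, as a shift and turn from the pose commanded when the call began, along the tool's axes at that moment; what a row does not reach only later rows make up. A row lasts 1/12 s, in which the tool goes at most 41.7 mm and 7.16 degrees, less where a joint would pass 70% of its speed; a pose out of reach is approached as far as the arm can. A call with a gripper value outside its range is refused whole. The fingers move at their own pace and stop on an object; FORCE is the grip in N (left out, the last holds). Time passes only in rows, so rows that repeat a pose let the fingers close. It gives the time, the measured TCP pose, the force and the opening at its end, in the units of the state.
- bot.get_obs(): the state, without advancing time (a new reading comes with each control period).
- bot.read_camera(name): name is "side" or "top" or "wrist"; returns the picture (400x640x3 uint8, blue, green, red); there is no depth.
- bot.camera_params(name): a dict with "K" (3x3 intrinsics, pixels), "R" (3x3) and "t" (3): a world point X has camera coordinates R X + t; the wrist camera has in their place "hand_eye" (4x4, takes a point from camera to tool coordinates, whose origin is the TCP and whose axes are the tool frame's). Camera axes: x right, y down, z forward; pixel columns grow to the right and rows downward; lengths in m; the calibration is good to about 2 mm. A picture is of the moment at which its call begins: read the wrist's pose just before it. camera_params takes no time and is no camera call.
- bot.hand_in(): hands the job in, once; it reports no verdict.
Trained networks look in the newest picture that a camera, given by its name, has taken for a name from the list of things; names that differ only in an ending like _2 or _b are one class to them, and where a whole thing is asked for, a point or a joint stands for the part that bears it (a point fixed in the world has none). Each returns a list of dicts, best first, with "score" (0 to 1); they miss things now and then, are a little off and sometimes report something else, mostly with a low value. They report only what shows in the picture. A call takes as long as a camera call. They do not tell look-alikes from the thing itself.
- bot.search_frame(camera, target): "extent" ([left, top, right, bottom] in pixels, round what is visible of it).
- bot.cut_out(camera, target): "pixels" (400x640 bool, what is visible of it) and "extent" ([left, top, right, bottom] in pixels, round what is visible of it).
- bot.place_of(camera, target): "xy" ([column, row] in pixels: a listed point, or the origin of a listed thing).
The state is a dict: "t": time; "q": joint angles; "joint_vel": joint speeds; "joint_torque": joint torques, N m; "eef_pos": TCP position; "tool_rot": TCP orientation; "contact_force": force on the tool from outside, world axes, zero at the start; "torque": the same for the moment, N m; "gripper_width": opening from 0.0 (shut) to 1.0 (fully open).
Only numpy, scipy, OpenCV 4.12 (cv2) and the standard library are available. Lean on these libraries where they do the work, as an engineer would, in place of code of your own. Each camera call takes 0.05 s, during which the arm holds its last target. There are 200 camera calls.

### The job

The lever of the two-bay bottle mixer stands in neutral, in the middle notch of its gate. Switch the drive to the bay that holds the white bottle with the blue cap: lift the lever by its red handle until it is clear of the notch, swing it over towards that bottle, let it drop fully home in the end notch on that side and let go. Do not force the lever sideways through the gate, and leave the two bottles and the things beside the mixer where they stand.

Things in the scene. Friction and masses are not known exactly. Their poses are not given: they have to be found in the camera images.
- mixer: Fixed two-bay bottle mixer: white base 256 mm long (its x axis), 92 mm wide (y), 32 mm high, with a round grey cradle at each end (centres at x = +85 and -85 mm) and two upright aluminium gate plates in the middle; the lever swings along x in the slot between them. Origin: centre of its underside on the worktop; z up. Papers on a rack 0.49 m up (x 0.50-0.74, y -0.09 to 0.20) block the arm there.
- pivot (a point): Point on the lever's pivot axis, which runs along the mixer's y, 45 mm above the mixer's origin. The gate's top is 97 mm above it (142 mm above the worktop). Each gate plate has three notches 14 mm deep: a wide middle one (neutral) and one at each end; the teeth between are 12 mm wide.
- handle (a point): Centre of the lever's red T-handle: a round bar 20 mm in diameter, 70 mm long, along the mixer's y axis (across the slot), 165 mm from the pivot when the lever is down, on a 12 mm steel stem; about 210 mm above the worktop when upright. Being round, it can turn between finger pads that close along the mixer's x.
- lever_swing (a joint): Swing of the lever about its pivot, rad: 0 upright, positive towards the mixer's +x end. Neutral notch: about -0.10 to +0.10; end notches centred at +0.36 and -0.36, each with about 0.05 free play either way; stops at +0.41 and -0.41. It moves with little friction.
- lever_lift (a joint): How far the lever is drawn out along its own stem, m: 0 fully down in a notch, 0.026 at most; it must be above 0.014 to pass the teeth of the gate. A spring pulls it down (with its weight about 4.5 N when down, 8 N at the top).
- bottle_blue_mid (a point): Loose white reagent bottle with a blue screw cap, 52 mm in diameter, 105 mm high; the point is its centre, 52 mm above its foot. It stands in one of the two cradles, whose floor is 32 mm above the worktop (top of the cap at 137 mm).
- bottle_amber_mid (a point): Loose brown reagent bottle with a white cap, 42 mm in diameter, 78 mm high, in the other cradle; the point is its centre, 39 mm above its foot.
- swab_carton: Loose small carton with an orange band, 61 x 57 x 53 mm, beside the mixer; origin at the centre of its underside.
- lab_timer: Loose white bench timer, 64 x 66 x 19 mm, lying beside the mixer; origin at the centre of its underside.
Mind the look-alikes: they are no part of the job. What is shaped like the part that bears bottle_blue_mid but purple or yellow is not meant.

How it is judged:
By the outcome, as a careful person would: the job done as asked, in the order asked, and still so for the second after the job is handed in, with the robot touching nothing.
It also fails if it takes over 40 s, if anything falls off the work surface, if the arm or the gripper's body presses on something with over 40 N, if the wrist force passes 120 N, or if a joint passes its speed limit or range.

## Working session

There is one attempt and no reset: what is moved stays moved. The work goes in short steps, Python scripts to look and compute and a shell command to move; the robot and the scene stay as the last step left them, time stands still between calls to the robot, and variables do not carry over. Pictures are saved under pics/ and viewed, about 8 in all and at most 12, crops included, and the job is handed in when it is done.

```bash
mkdir -p pics
python3 - <<'E'
from station import bot
import cv2,numpy as np
o=bot.get_obs();print({k:np.round(v,3).tolist() for k,v in o.items()})
ims=[]
for c in("top","side"):
    im=bot.read_camera(c);cv2.imwrite(f"pics/{c}0.png",im)
    p=bot.camera_params(c);print(c,{k:np.round(v,4).tolist() for k,v in p.items()})
    for n in("mixer","pivot","handle","bottle_blue_mid","bottle_amber_mid","swab_carton","lab_timer"):
        print(c,n,[(np.round(d["xy"],1).tolist(),round(d["score"],2)) for d in bot.place_of(c,n)[:3]])
print(bot.camera_params("wrist"))
E
```

```text
{'t': 0.0, 'q': [1.154, 0.478, 0.022, 1.556, -0.012, 1.109, -0.083], 'joint_vel': [-0.002, 0.002, -0.002, 0.001, -0.002, 0.001, 0.0], 'joint_torque': [-0.001, -59.645, 1.607, -28.12, 0.012, 0.009, 0.0], 'eef_pos': [0.205, -0.643, 0.23], 'tool_rot': [0.109, -0.109, 0.699, -0.698], 'contact_force': [-1.087, -0.852, -0.027], 'torque': [-0.009, 0.032, -0.065], 'gripper_width': 1.002}
top {'K': [[382.2537, 0.0, 322.0505], [0.0, 382.2537, 199.0074], [0.0, 0.0, 1.0]], 'R': [[-0.0093, -0.9998, -0.0149], [-0.9866, 0.0116, -0.1627], [0.1629, 0.0132, -0.9866]], 't': [0.4709, 0.5051, 0.9752]}
top mixer [([367.6, 220.1], 0.95)]
top pivot [([364.3, 219.1], 0.91), ([304.8, 245.9], 0.56)]
top handle [([373.4, 213.3], 0.65)]
top bottle_blue_mid [([338.3, 199.0], 0.98), ([264.6, 259.5], 0.82), ([305.6, 245.5], 0.69)]
top bottle_amber_mid [([388.2, 235.7], 0.63)]
top swab_carton [([304.1, 250.0], 0.67)]
top lab_timer [([281.1, 207.9], 0.95)]
side {'K': [[465.8296, 0.0, 316.0485], [0.0, 465.8296, 195.9587], [0.0, 0.0, 1.0]], 'R': [[0.9692, -0.2464, -0.0035], [-0.0875, -0.3311, -0.9395], [0.2304, 0.9109,
[... 236 characters left out ...]
0], 0.97), ([367.3, 226.5], 0.63), ([332.1, 226.1], 0.6)]
side bottle_amber_mid [([304.8, 264.0], 0.61)]
side swab_carton [([278.4, 248.7], 0.7)]
side lab_timer [([316.1, 230.2], 0.64)]
{'K': array([[304.04279369,   0.        , 320.46907756],
       [  0.        , 304.04279369, 198.51098342],
       [  0.        ,   0.        ,   1.        ]]), 'hand_eye': array([[-5.03464362e-05,  9.60129472e-01,  2.79555711e-01,
        -7.08434380e-02],
       [-5.95751872e-04, -2.79555690e-01,  9.60129294e-01,
        -1.42778372e-01],
       [ 9.99999821e-01, -1.18206750e-04,  5.86073563e-04,
        -9.86116307e-04],
       [ 0.00000000e+00,  0.00000000e+00,  0.00000000e+00,
         1.00000000e+00]])}
```

View pics/top0.png

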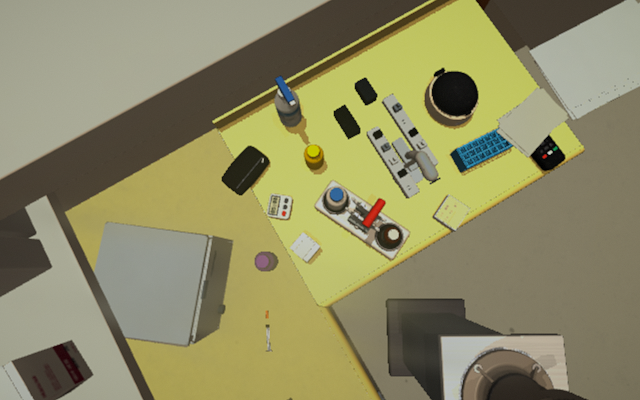

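View pics/side0.png

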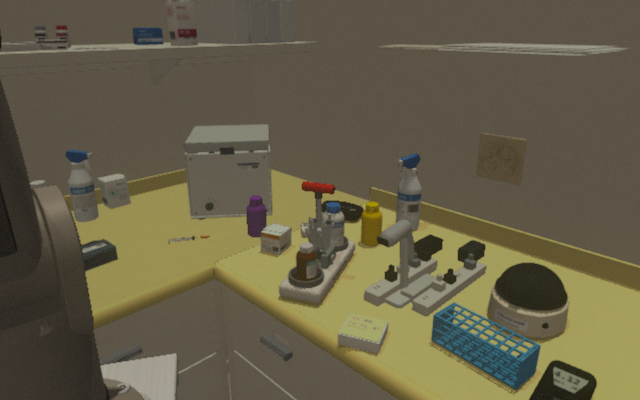

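```bash
cat > h.py <<'E'
import numpy as np,cv2
from station import bot
P={c:bot.camera_params(c) for c in("top","side")}
def cen(c):return -P[c]["R"].T@P[c]["t"]
def ray(c,xy):
    d=P[c]["R"].T@np.linalg.inv(P[c]["K"])@[*xy,1];return d/np.linalg.norm(d)
def onz(c,xy,z):
    d=ray(c,xy);C=cen(c);return C+d*(z-C[2])/d[2]
def tri(a,b):
    A=[];r=[]
    for c,xy in(("top",a),("side",b)):
        d=ray(c,xy);M=np.eye(3)-np.outer(d,d);A.append(M);r.append(M@cen(c))
    return np.linalg.lstsq(np.vstack(A),np.hstack(r),rcond=None)[0]
def proj(c,X):
    p=P[c]["K"]@(P[c]["R"]@np.asarray(X)+P[c]["t"]);return p[:2]/p[2]
E
python3 - <<'E'
from h import *
np.set_printoptions(precision=4,suppress=True)
print(cen("top"),cen("side"))
for n,a,b,z in(("mixer",(367.6,220.1),(318.2,273.1),0),("pivot",(364.3,219.1),(319.7,255.5),.045),("handle",(373.4,213.3),(320.6,184.7),.21),("blue",(338.3,199),(332.1,226.1),.084),("amber",(388.2,235.7),(304.8,264),.071)):
    X=tri(a,b);print(n,X,onz("top",a,z),onz("side",b,z),proj("top",X)-a)
a=cv2.imread("pics/top0.png")[170:270,250:420];b=cv2.imread("pics/side0.png")[165:305,230:400]
f=lambda i,s:cv2.resize(i,None,fx=s,fy=s,interpolation=cv2.INTER_CUBIC)
a=f(a,2.3);b=f(b,2.3);H=max(a.shape[0],b.shape[0])
p=lambda i:cv2.copyMakeBorder(i,0,H-i.shape[0],0,0,cv2.BORDER_CONSTANT)
cv2.imwrite("pics/crop.png",np.hstack([p(a),p(b)]))
for c in("top","side"):
    for n in("handle","mixer"):
        for r in bot.cut_out(c,n)[:2]:
            m=r["pixels"].astype(np.uint8)
            ys,xs=np.nonzero(m);print(c,n,r["score"],r["extent"],len(xs),cv2.minAreaRect(np.c_[xs,ys].astype(np.float32)))
E
```

```text
[0.3438 0.4521 1.0514] [ 0.2213 -0.5406  0.5281]
mixer [0.4524 0.3431 0.0134] [0.457  0.3411 0.    ] [ 0.455   0.3659 -0.    ] [-0.1933  1.1616]
pivot [0.455  0.3548 0.0502] [0.4549 0.3545 0.045 ] [0.4582 0.3645 0.045 ] [ 0.0436 -0.2477]
handle [0.4524 0.35   0.2171] [0.4494 0.35   0.21  ] [0.462  0.3711 0.21  ] [ 0.3475 -1.7777]
blue [0.5032 0.4233 0.0867] [0.5031 0.4234 0.084 ] [0.5055 0.4294 0.084 ] [ 0.0424 -0.2123]
amber [0.4088 0.2965 0.0659] [0.4088 0.2972 0.071 ] [0.4064 0.2872 0.071 ] [-0.018   0.1216]
top handle 0.66 [359.8, 198.4, 387.1, 229.0] 329 ((372.9527282714844, 212.46621704101562), (12.089754104614258, 31.968101501464844), 35.53767776489258)
top mixer 0.75 [317.8, 180.9, 409.8, 257.5] 2773 ((365.1424865722656, 215.32440185546875), (95.692138671875, 45.96828079223633), 34.2868766784668)
side handle 0.75 [302.8, 181.4, 335.1, 244.2] 539 ((315.0461730957031, 214.1307830810547), (33.3653450012207, 64.00192260742188), 7.125016689300537)
side mixer 0.69 [278.8, 182.5, 357.3, 303.0] 3502 ((322.6805725097656, 242.31398010253906), (66.00139617919922, 121.37496185302734), 12.47046184539795)
```

View pics/crop.png

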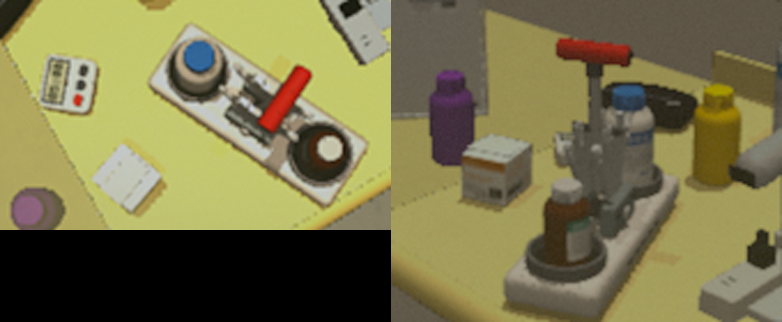

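Top view: three bottles have this shape – purple (264,261), yellow (314,156) and white with blue cap (337,197). Only the last one fits: it has the blue cap and stands in the mixer's far-left cradle, which the crop confirms. Next I measure the handle exactly and plan the approach.

```bash
cat >> h.py <<'E'
from scipy.spatial.transform import Rotation as Ro
def pose(o=None):
    o=o or bot.get_obs();w,x,y,z=o["tool_rot"];return np.array(o["eef_pos"]),Ro.from_quat([x,y,z,w])
def rel(X,yaw,o=None,s=1):
    "shift (mm) and turn (deg) to TCP X, tool y down, tool z at yaw (deg)"
    p,R=pose(o);a=np.radians(yaw);z=np.array([np.cos(a),np.sin(a),0]);y=np.array([0,0,-1.]);
    T=Ro.from_matrix(np.c_[np.cross(y,z),y,z])
    return np.round(R.inv().apply(np.asarray(X)-p)*1000,1),np.round((R.inv()*T).as_rotvec(degrees=True),1)
def red(im,roi):
    x0,y0,x1,y1=roi;h=cv2.cvtColor(im,cv2.COLOR_BGR2HSV)
    m=((h[...,0]<8)|(h[...,0]>172))&(h[...,1]>150)&(h[...,2]>90)
    k=np.zeros_like(m);k[y0:y1,x0:x1]=m[y0:y1,x0:x1];ys,xs=np.nonzero(k)
    return np.c_[xs,ys].astype(np.float32)
E
python3 - <<'E'
from h import *
np.set_printoptions(precision=4,suppress=True)
t=red(cv2.imread("pics/top0.png"),(350,190,395,235));s=red(cv2.imread("pics/side0.png"),(295,175,342,200))
print(len(t),t.mean(0),cv2.minAreaRect(t),len(s),s.mean(0),cv2.minAreaRect(s))
X=tri(t.mean(0),s.mean(0));print("handle",X,proj("top",X)-t.mean(0),proj("side",X)-s.mean(0),onz("top",t.mean(0),.21),onz("side",s.mean(0),.21))
v=np.linalg.svd(t-t.mean(0),full_matrices=False)[2][0]
a,b=onz("top",t.mean(0)+15*v,.215),onz("top",t.mean(0)-15*v,.215);d=b-a;print("bar dir",np.degrees(np.arctan2(d[1],d[0])))
p,R=pose();print(R.as_matrix());x,z=R.as_matrix()[:,0],R.as_matrix()[:,2];print("yaw z",np.degrees(np.arctan2(z[1],z[0])))
for A in(-40,-15,10,30):
    q=.44*np.array([np.cos(np.radians(A)),np.sin(np.radians(A))]);print(A,rel([*q,.12],A-90-0),rel([*q,.12],A+90))
E
```

```text
257 [373.1868 212.9416] ((373.689208984375, 212.63514709472656), (8.834820747375488, 30.921871185302734), 35.53767395019531) 198 [317.702  185.9192] ((317.4307556152344, 186.05386352539062), (31.13271713256836, 7.194014072418213), 7.125016689300537)
handle [0.45   0.3509 0.2149] [ 0.038  -0.2021] [-0.2142  0.0341] [0.4502 0.3504 0.21  ] [0.454  0.3649 0.21  ]
bar dir -35.18051009658885
[[-0.9527  0.      0.3039]
 [-0.3039 -0.     -0.9527]
 [-0.     -1.      0.    ]]
yaw z -72.30815209556725
-40 (array([-235.1,  111.3, -303.1]), array([-0. , 57.7, -0. ])) (array([-235.1,  111.3, -303.1]), array([  -0. , -122.3,    0. ]))
-15 (array([-370.3,  111.3, -437.4]), array([-0. , 32.7, -0. ])) (array([-370.3,  111.3, -437.4]), array([  -0. , -147.3,    0. ]))
10 (array([-436. ,  111.3, -616.1]), array([-0. ,  7.7, -0. ])) (array([-436. ,  111.3, -616.1]), array([  -0. , -172.3,    0. ]))
30 (array([-429.9,  111.3, -768.8]), array([ -0. , -12.3,  -0. ])) (array([-429.9,  111.3, -768.8]), array([  0. , 167.7,  -0. ]))
```

```bash
python3 -m crank '[{"linear":[-24,11,-30],"dr":[0,-3,0],"hand":1},{"linear":[-47,22,-60],"dr":[0,-6,0],"hand":1},{"linear":[-70,33,-91],"dr":[0,-10,0],"hand":1},{"linear":[-94,44,-121],"dr":[0,-13,0],"hand":1},{"linear":[-118,55,-152],"dr":[0,-16,0],"hand":1},{"linear":[-141,66,-182],"dr":[0,-19,0],"hand":1},{"linear":[-165,77,-212],"dr":[0,-22,0],"hand":1},{"linear":[-188,89,-242],"dr":[0,-26,0],"hand":1},{"linear":[-212,100,-273],"dr":[0,-29,0],"hand":1},{"linear":[-235,111,-303],"dr":[0,-32,0],"hand":1}]'
python3 - <<'E'
from h import *
o=bot.get_obs();print(o["t"],np.round(o["q"],2),np.round(o["eef_pos"],3),np.round(o["contact_force"],1))
for A in(-15,8,30):
    q=.44*np.array([np.cos(np.radians(A)),np.sin(np.radians(A))]);print(A,rel([*q,.12],A))
E
```

```text
t: 1.83
eef_pos: [0.344, -0.2658, 0.1161]
tool_rot: [-0.298, 0.298, -0.641, 0.642]
contact_force: [1.1, -0.2, 0.6]
gripper_width: 0.998
1.8333 [ 0.74  0.26 -0.25  2.2   0.1   0.69 -0.29] [ 0.344 -0.266  0.116] [ 1.1 -0.2  0.6]
-15 (array([-168.4,   -4. ,  -36.1]), array([ -0.1, -25.2,   0. ]))
8 (array([-309.1,   -4.1, -141. ]), array([ -0.1, -48.2,   0. ]))
30 (array([-395.1,   -4.3, -285.2]), array([ -0.1, -70.2,   0. ]))
```

My rows were in mm where the call takes metres. The 41.7 mm row cap kept the move on the planned line, so it ended close to the intended point. From here on I write metres.

```bash
python3 -m crank '[{"linear":[-0.042,-0.001,-0.009],"dr":[0,-6,0],"hand":1},{"linear":[-0.084,-0.002,-0.018],"dr":[0,-12,0],"hand":1},{"linear":[-0.126,-0.003,-0.027],"dr":[0,-18,0],"hand":1},{"linear":[-0.168,-0.004,-0.036],"dr":[0,-25,0],"hand":1},{"linear":[-0.200,-0.004,-0.056],"dr":[0,-30,0],"hand":1},{"linear":[-0.230,-0.004,-0.079],"dr":[0,-36,0],"hand":1},{"linear":[-0.260,-0.004,-0.102],"dr":[0,-42,0],"hand":1},{"linear":[-0.290,-0.004,-0.125],"dr":[0,-46,0],"hand":1},{"linear":[-0.309,-0.004,-0.141],"dr":[0,-48,0],"hand":1}]'
python3 - <<'E'
from h import *
o=bot.get_obs();print(o["t"],np.round(o["q"],2),np.round(o["eef_pos"],3),np.round(o["contact_force"],1))
u=np.array([np.cos(np.radians(54.8)),np.sin(np.radians(54.8)),0]);h=np.array([.450,.3505,.212])
print(rel([.38,.24,.2],45));print(rel([.37,.27,.3],54.8));print(rel(h+[0,0,.1],54.8))
E
```

```text
t: 2.58
eef_pos: [0.4364, 0.0634, 0.1207]
tool_rot: [0.535, -0.533, 0.463, -0.464]
contact_force: [-0.7, -0.1, 0.4]
gripper_width: 0.998
2.5833 [ 0.23  0.3  -0.59  2.17  0.25  0.73 -0.38] [0.436 0.063 0.121] [-0.7 -0.1  0.4]
(array([-182.8,  -79.2,  -30.8]), array([ -0.1, -36.9,  -0. ]))
(array([-214.1, -179.1,  -36.3]), array([ -0.1, -46.7,  -0. ]))
(array([-282.6, -190.9,   54.2]), array([ -0.1, -46.7,  -0. ]))
```

```bash
python3 -m crank '[{"linear":[-0.037,-0.016,-0.006],"dr":[0,-7,0],"hand":1},{"linear":[-0.074,-0.032,-0.012],"dr":[0,-14,0],"hand":1},{"linear":[-0.110,-0.048,-0.018],"dr":[0,-21,0],"hand":1},{"linear":[-0.146,-0.064,-0.024],"dr":[0,-28,0],"hand":1},{"linear":[-0.183,-0.079,-0.031],"dr":[0,-35,0],"hand":1},{"linear":[-0.194,-0.112,-0.033],"dr":[0,-41,0],"hand":1},{"linear":[-0.204,-0.146,-0.034],"dr":[0,-46.7,0],"hand":1},{"linear":[-0.214,-0.180,-0.036],"dr":[0,-46.7,0],"hand":1},{"linear":[-0.236,-0.185,-0.008],"dr":[0,-46.7,0],"hand":1},{"linear":[-0.259,-0.190,0.023],"dr":[0,-46.7,0],"hand":1}]' && python3 -m crank '[{"linear":[-0.012,-0.001,0.015],"dr":[0,0,0],"hand":1},{"linear":[-0.024,-0.001,0.031],"dr":[0,0,0],"hand":1},{"linear":[-0.024,-0.001,0.031],"dr":[0,0,0],"hand":1}]'
python3 - <<'E'
from h import *
o=bot.get_obs();print(o["t"],np.round(o["q"],2),np.round(o["eef_pos"],3),np.round(o["contact_force"],1))
im=bot.read_camera("wrist");cv2.imwrite("pics/w1.png",im)
r=red(im,(0,0,640,400));W=bot.camera_params("wrist");p,R=pose(o)
print(len(r),r.mean(0),cv2.minAreaRect(r))
def wz(xy,z):
    d=W["hand_eye"][:3,:3]@np.linalg.inv(W["K"])@[*xy,1];d=R.apply(d);C=p+R.apply(W["hand_eye"][:3,3]);return C+d*(z-C[2])/d[2]
c=wz(r.mean(0),.212);print("handle",c)
v=np.linalg.svd(r-r.mean(0),full_matrices=False)[2][0];d=wz(r.mean(0)+30*v,.212)-wz(r.mean(0)-30*v,.212);print(np.degrees(np.arctan2(d[1],d[0])))
print(rel([*c[:2],.193],54.8))
for n in("pivot","bottle_blue_mid","bottle_amber_mid"):print(n,[(d["xy"],d["score"]) for d in bot.place_of("wrist",n)[:2]])
E
```

```text
t: 3.42
eef_pos: [0.425, 0.3201, 0.314]
tool_rot: [0.674, -0.672, 0.214, -0.219]
contact_force: [1.2, -0.2, -0.2]
gripper_width: 1.0
t: 3.67
eef_pos: [0.4216, 0.3623, 0.3113]
tool_rot: [0.675, -0.673, 0.216, -0.214]
contact_force: [0.3, 0.0, 1.2]
gripper_width: 0.999
3.6667 [-0.1   0.33 -0.9   1.7   0.27  1.24 -0.11] [0.422 0.362 0.311] [0.3 0.  1.2]
1494 [332.4016  232.22557] ((378.86492919921875, 173.9869384765625), (56.948936462402344, 224.4443817138672), 39.77054977416992)
handle [0.4511065  0.35463644 0.212     ]
-69.54225877921738
(array([ 27.4, 118. ,  12.2]), array([-0. , -0.2, -0.1]))
pivot [([332.8, 188.6], 0.76)]
bottle_blue_mid [([474.9, 231.7], 0.81), ([402.2, 194.7], 0.64)]
bottle_amber_mid [([270.7, 191.7], 0.6)]
```

View pics/w1.png

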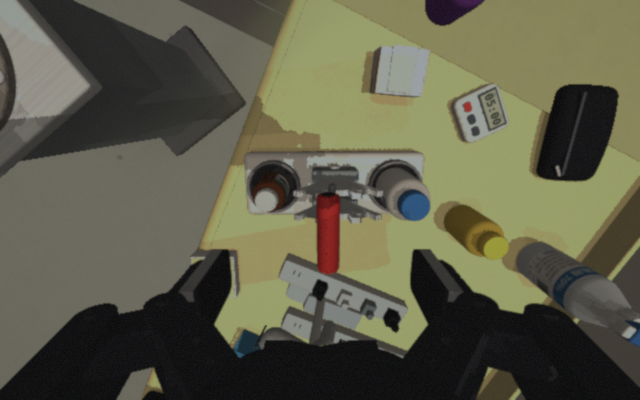

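The wrist view shows the bar at columns 317–340, rows 193–272, lined up between the open fingers, with the blue bottle on the right (tool +z) at (402,195). I recompute the handle with a tight ROI, because the timer's red button got into the mask.

```bash
cat >> h.py <<'E'
W=bot.camera_params("wrist")
def wz(xy,z,p,R):
    d=R.apply(W["hand_eye"][:3,:3]@np.linalg.inv(W["K"])@[*xy,1]);C=p+R.apply(W["hand_eye"][:3,3]);return C+d*(z-C[2])/d[2]
E
python3 - <<'E'
from h import *
p,R=pose();r=red(cv2.imread("pics/w1.png"),(308,185,350,280));print(len(r),r.mean(0),cv2.minAreaRect(r))
for z in(.205,.212):print(z,wz(r.mean(0),z,p,R))
b=[wz(r[abs(r[:,1]-y)<6].mean(0),.212,p,R) for y in(200,232,264)];print(b);d=b[2]-b[0];print(np.degrees(np.arctan2(d[1],d[0])))
c=wz(r.mean(0),.212,p,R);print(rel([*c[:2],.193],54.8),rel([.4503,.351,.193],54.8))
cap1,cap2=wz((402.2,194.7),.084,p,R),wz((270.7,191.7),.071,p,R);print(cap1,cap2,(cap1+cap2)/2,wz((332.8,188.6),.045,p,R))
E
```

```text
1450 [328.31033 236.0393 ] ((328.5, 235.0), (76.0, 21.0), 90.0)
0.205 [0.4556223  0.34276423 0.205     ]
0.212 [0.4530487  0.34437427 0.212     ]
[array([0.42832527, 0.36208312, 0.212     ]), array([0.45009353, 0.34670548, 0.212     ]), array([0.47455537, 0.3286042 , 0.212     ])]
-35.911309580138045
(array([ 32.2, 117.9,   7.1]), array([ 0. , -0.5,  0. ])) (array([ 26.1, 117.9,  10.9]), array([ 0. , -0.5,  0. ]))
[0.50835084 0.42328508 0.084     ] [0.41010825 0.28697467 0.071     ] [0.45922955 0.35512988 0.0775    ] [0.45993461 0.35208738 0.045     ]
```

```bash
python3 -m crank '[{"linear":[0.015,0.020,0.005],"dr":[0,0,0],"hand":1},{"linear":[0.029,0.045,0.009],"dr":[0,0,0],"hand":1},{"linear":[0.029,0.070,0.009],"dr":[0,0,0],"hand":1},{"linear":[0.029,0.095,0.009],"dr":[0,0,0],"hand":1},{"linear":[0.029,0.115,0.009],"dr":[0,0,0],"hand":1},{"linear":[0.029,0.121,0.009],"dr":[0,0,0],"hand":1},{"linear":[0.029,0.121,0.009],"dr":[0,0,0],"hand":1}]'
python3 - <<'E'
from h import *
cv2.imwrite("pics/w2.png",np.hstack([cv2.resize(bot.read_camera("wrist"),(400,250)),cv2.resize(bot.read_camera("side")[130:330,200:520],(400,250))]))
E
```

```text
t: 4.45
eef_pos: [0.4511, 0.347, 0.1887]
tool_rot: [-0.672, 0.674, -0.217, 0.216]
contact_force: [-0.4, -0.5, 0.7]
gripper_width: 1.001
```

View pics/w2.png

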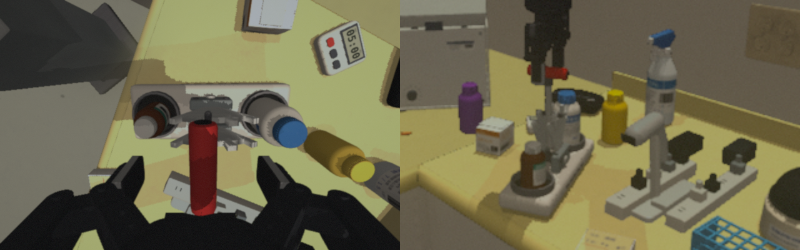

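The bar is between the fingers: in the wrist half its column is 203 and the fingers are at about 125 and 270. In the side half the jaws straddle the red bar. I close at 50 N.

```bash
python3 -m crank '[{"linear":[0,0,0],"dr":[0,0,0],"hand":-1},{"linear":[0,0,0],"dr":[0,0,0],"hand":-1},{"linear":[0,0,0],"dr":[0,0,0],"hand":-1},{"linear":[0,0,0],"dr":[0,0,0],"hand":-1},{"linear":[0,0,0],"dr":[0,0,0],"hand":-1},{"linear":[0,0,0],"dr":[0,0,0],"hand":-1},{"linear":[0,0,0],"dr":[0,0,0],"hand":-1},{"linear":[0,0,0],"dr":[0,0,0],"hand":-1}]' 50
```

```text
t: 5.22
eef_pos: [0.4516, 0.3491, 0.1905]
tool_rot: [0.673, -0.673, 0.216, -0.216]
contact_force: [-0.8, -0.3, 3.3]
gripper_width: 0.218
```

```bash
python3 -m crank '[{"linear":[0,-0.005,0],"dr":[0,0,0],"hand":-1},{"linear":[0,-0.010,0],"dr":[0,0,0],"hand":-1},{"linear":[0,-0.015,0],"dr":[0,0,0],"hand":-1},{"linear":[0,-0.020,0],"dr":[0,0,0],"hand":-1},{"linear":[0,-0.020,0],"dr":[0,0,0],"hand":-1},{"linear":[0,-0.020,0],"dr":[0,0,0],"hand":-1}]'
python3 - <<'E'
from h import *
o=bot.get_obs();p,R=pose(o)
cv2.imwrite("pics/s3.png",bot.read_camera("side"));im=bot.read_camera("side")
s=red(im,(280,160,345,200));print(len(s),s.mean(0));cv2.imwrite("pics/s3.png",cv2.resize(im[150:320,240:400],None,fx=3.4,fy=3.4,interpolation=cv2.INTER_CUBIC))
print(p,p+R.apply([0,-.019,0]))
E
```

```text
t: 5.72
eef_pos: [0.4512, 0.3485, 0.2099]
tool_rot: [-0.673, 0.673, -0.216, 0.216]
contact_force: [-0.1, 0.5, -7.7]
gripper_width: 0.216
104 [318.75 177.75]
[0.45120468 0.34854311 0.2098979 ] [0.45121042 0.34855246 0.2288979 ]
```

View pics/s3.png

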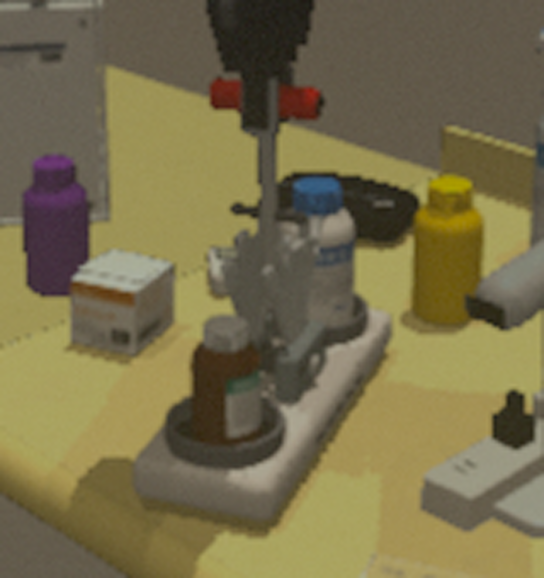

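The lift worked: force −7.7 N, handle 20 mm up, stem clear of the neutral notch. Now I swing on the 185 mm arc towards the blue bottle (tool +z), with a force check on the way.

```bash
python3 -m crank '[{"linear":[0,-0.001,0.008],"dr":[0,0,0],"hand":-1},{"linear":[0,-0.001,0.017],"dr":[0,0,0],"hand":-1},{"linear":[0,-0.001,0.026],"dr":[0,0,0],"hand":-1},{"linear":[0,0,0.035],"dr":[0,0,0],"hand":-1},{"linear":[0,0.002,0.045],"dr":[0,0,0],"hand":-1},{"linear":[0,0.002,0.045],"dr":[0,0,0],"hand":-1}]'
```

```text
t: 6.32
eef_pos: [0.4782, 0.3869, 0.2073]
tool_rot: [-0.673, 0.673, -0.216, 0.216]
contact_force: [-2.4, -2.1, -6.9]
gripper_width: 0.213
```

```bash
python3 -m crank '[{"linear":[0,0.002,0.008],"dr":[0,0,0],"hand":-1},{"linear":[0,0.004,0.016],"dr":[0,0,0],"hand":-1},{"linear":[0,0.006,0.022],"dr":[0,0,0],"hand":-1},{"linear":[0,0.008,0.028],"dr":[0,0,0],"hand":-1},{"linear":[0,0.008,0.028],"dr":[0,0,0],"hand":-1}]'
python3 - <<'E'
from h import *
cv2.imwrite("pics/s4.png",cv2.resize(bot.read_camera("side")[150:320,240:400],None,fx=3.4,fy=3.4,interpolation=cv2.INTER_CUBIC))
E
```

```text
t: 6.73
eef_pos: [0.4938, 0.4083, 0.1992]
tool_rot: [-0.673, 0.674, -0.217, 0.216]
contact_force: [-3.5, -4.2, -5.1]
gripper_width: 0.217
```

View pics/s4.png

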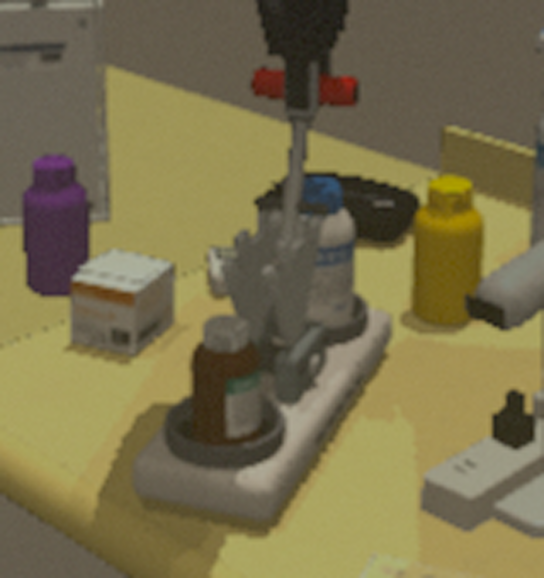

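```bash
python3 -m crank '[{"linear":[0,0.004,-0.0015],"dr":[0,0,0],"hand":-1},{"linear":[0,0.008,-0.003],"dr":[0,0,0],"hand":-1},{"linear":[0,0.012,-0.0045],"dr":[0,0,0],"hand":-1},{"linear":[0,0.012,-0.0045],"dr":[0,0,0],"hand":-1}]'
```

```text
t: 7.12
eef_pos: [0.491, 0.4041, 0.1875]
tool_rot: [-0.673, 0.673, -0.216, 0.216]
contact_force: [-3.3, -3.5, -3.3]
gripper_width: 0.214
```

```bash
python3 -m crank '[{"linear":[0,0.003,-0.001],"dr":[0,0,0],"hand":-1},{"linear":[0,0.0065,-0.0025],"dr":[0,0,0],"hand":-1},{"linear":[0,0.0075,-0.003],"dr":[0,0,0],"hand":-1},{"linear":[0,0.0075,-0.003],"dr":[0,0,0],"hand":-1}]'
```

```text
t: 7.45
eef_pos: [0.4917, 0.4054, 0.1846]
tool_rot: [0.676, -0.67, 0.215, -0.218]
contact_force: [-1.2, -1.3, 10.9]
gripper_width: 0.215
```

Pressing stopped at z 0.1846 with +11 N, so it has either bottomed or is rubbing. I back off the press and let go so the spring takes it home, then measure.

```bash
python3 -m crank '[{"linear":[0,-0.003,0.003],"dr":[0,0,0],"hand":-1},{"linear":[0,-0.003,0.003],"dr":[0,0,0],"hand":-0.2},{"linear":[0,-0.003,0.003],"dr":[0,0,0],"hand":0.2},{"linear":[0,-0.003,0.003],"dr":[0,0,0],"hand":0.6},{"linear":[0,-0.003,0.003],"dr":[0,0,0],"hand":0.6},{"linear":[0,-0.003,0.003],"dr":[0,0,0],"hand":0.6}]' 20
python3 - <<'E'
from h import *
o=bot.get_obs();p,R=pose(o);im=bot.read_camera("wrist");im2=bot.read_camera("side");t=bot.read_camera("top")
print(p)
s=red(im2,(290,150,360,215));print("side",len(s),s.mean(0));tt=red(t,(330,180,395,235));print("top",len(tt),tt.mean(0) if len(tt) else 0)
c=np.array([.4575,.3555]);u=np.array([.576,.817])
for th in(0.31,.36,.41):
    for L in(.165,.169,.18):
        X=[*(c+u*L*np.sin(th)),.045+L*np.cos(th)];print(th,L,proj("side",X).round(1))
cv2.imwrite("pics/s5.png",np.hstack([cv2.resize(im,(400,250)),cv2.resize(im2[150:300,220:460],(400,250),interpolation=cv2.INTER_CUBIC)]))
E
```

```text
t: 7.95
eef_pos: [0.4916, 0.405, 0.1838]
tool_rot: [0.674, -0.673, 0.216, -0.216]
contact_force: [0.5, 0.1, -0.7]
gripper_width: 0.797
[0.4916281  0.40499843 0.18379309]
side 85 [335.08237 181.81177]
top 60 [337.36667 203.3    ]
0.31 0.165 [328.4 183.6]
0.31 0.169 [328.6 181.8]
0.31 0.18 [329.1 176.8]
0.36 0.165 [329.5 183.7]
0.36 0.169 [329.8 181.9]
0.36 0.18 [330.4 177. ]
0.41 0.165 [330.7 184. ]
0.41 0.169 [330.9 182.2]
0.41 0.18 [331.6 177.4]
```

View pics/s5.png

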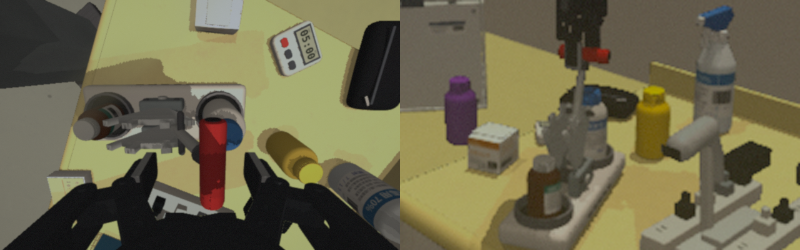

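The gripper is open and the bar lies free between the fingers, at the blue side. I back straight up, then measure the lever with nothing in the way.

```bash
python3 -m crank '[{"linear":[0,0,0],"dr":[0,0,0],"hand":1},{"linear":[0,0,0],"dr":[0,0,0],"hand":1},{"linear":[0,-0.03,0],"dr":[0,0,0],"hand":1},{"linear":[0,-0.06,0],"dr":[0,0,0],"hand":1},{"linear":[0,-0.09,0],"dr":[0,0,0],"hand":1},{"linear":[0,-0.12,0],"dr":[0,0,0],"hand":1},{"linear":[0,-0.12,0],"dr":[0,0,0],"hand":1},{"linear":[0,-0.12,0],"dr":[0,0,0],"hand":1}]'
python3 - <<'E'
from h import *
np.set_printoptions(precision=4,suppress=True)
o=bot.get_obs();p,R=pose(o);im=bot.read_camera("wrist");im2=bot.read_camera("side")
s=red(im2,(290,150,360,215));print("side",len(s),s.mean(0))
c=np.array([.4575,.3555]);u=np.array([.576,.817])
r=red(im,(250,120,420,300));x=cv2.connectedComponentsWithStats(np.zeros((1,1),np.uint8))
print("wrist",len(r),np.median(r,0))
for th,L in((-.05,.165),(.31,.165),(.36,.165),(.41,.165),(.36,.175)):
    print(th,L,proj("side",[*(c+u*L*np.sin(th)),.045+L*np.cos(th)]))
for n in("bottle_blue_mid","bottle_amber_mid","swab_carton","lab_timer"):
    print(n,[(np.round(d["xy"],1).tolist(),round(d["score"],2)) for d in bot.place_of("side",n)[:3]])
cv2.imwrite("pics/s6.png",np.hstack([cv2.resize(im[80:330,180:520],(400,294)),cv2.resize(im2[165:305,250:440],(400,294),interpolation=cv2.INTER_CUBIC)]));cv2.imwrite("pics/w6.png",im)
for h in(.199,.210):
    q=wz(np.median(r,0),h,p,R);print(q,(q[:2]-c)@u)
E
```

```text
t: 8.77
eef_pos: [0.4917, 0.4055, 0.3057]
tool_rot: [0.674, -0.672, 0.215, -0.217]
contact_force: [-0.1, -0.4, -0.3]
gripper_width: 1.001
side 169 [329.8166 180.9823]
wrist 1326 [330. 202.]
-0.05 0.165 [319.0294 188.4691]
0.31 0.165 [328.3738 183.5974]
0.36 0.165 [329.538  183.7118]
0.41 0.165 [330.6622 184.0076]
0.36 0.175 [330.0914 179.24  ]
bottle_blue_mid [([331.9, 224.6], 0.8), ([256.7, 213.3], 0.8), ([371.0, 222.3], 0.69)]
bottle_amber_mid [([301.0, 263.7], 0.65)]
swab_carton [([275.3, 247.0], 0.8)]
lab_timer [([313.8, 229.1], 0.65), ([305.5, 261.0], 0.27)]
[0.5003 0.4104 0.199 ] 0.06950447035986734
[0.4973 0.412  0.21  ] 0.06912313672905168
```

View pics/s6.png

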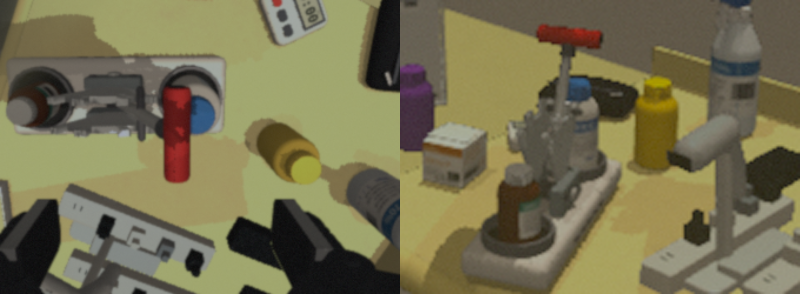

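The lever leans over the blue-capped bottle, in the end notch, and the bottles, carton and timer look undisturbed. I pull back so the top camera also sees the bar, and triangulate as an independent check that it is fully down.

```bash
python3 -m crank '[{"linear":[-0.004,0,-0.036],"dr":[0,0,0],"hand":1},{"linear":[-0.008,0,-0.072],"dr":[0,0,0],"hand":1},{"linear":[-0.012,0,-0.108],"dr":[0,0,0],"hand":1},{"linear":[-0.016,0,-0.144],"dr":[0,0,0],"hand":1},{"linear":[-0.02,0,-0.18],"dr":[0,0,0],"hand":1},{"linear":[-0.02,0,-0.18],"dr":[0,0,0],"hand":1}]'
python3 - <<'E'
from h import *
np.set_printoptions(precision=4,suppress=True)
t=bot.read_camera("top");s=bot.read_camera("side")
a,b=red(t,(325,180,395,235)),red(s,(290,150,360,215))
cv2.imwrite("pics/top7.png",t)
X=tri(a.mean(0),b.mean(0));h0=np.array([.450,.3509,.2149]);print(len(a),a.mean(0),len(b),b.mean(0),X,"d",X-h0,"along u",(X-h0)[:2]@[.576,.817])
u=np.array([.576,.817])
for th0 in(-.09,-.07,-.05):
  for th in(.33,.36,.39,.41):print(th0,th,"du",.165*(np.sin(th)-np.sin(th0)),"dz",.165*(np.cos(th)-np.cos(th0)))
for n in("bottle_blue_mid","bottle_amber_mid","swab_carton","lab_timer"):
    print(n,[(np.round(d["xy"],1).tolist(),round(d["score"],2)) for d in bot.place_of("top",n)[:3]])
E
```

```text
t: 9.57
eef_pos: [0.3661, 0.2649, 0.302]
tool_rot: [-0.67, 0.676, -0.216, 0.217]
contact_force: [-0.2, 0.2, -0.1]
gripper_width: 0.994
246 [343.8211 194.3049] 190 [329.9263 180.8211] [0.4946 0.4142 0.2022] d [ 0.0446  0.0633 -0.0127] along u 0.07739098775026498
-0.09 0.33 du 0.0682970603028251 dz -0.008235214264795199
-0.09 0.36 du 0.07295520910806166 dz -0.009909225040119813
-0.09 0.39 du 0.07756104911299345 dz -0.011722206070522396
-0.09 0.41 du 0.0806004997351016 dz -0.01300726518223921
-0.07 0.33 du 0.06500766949584619 dz -0.008498928359607276
-0.07 0.36 du 0.06966581830108275 dz -0.01017293913493189
-0.07 0.39 du 0.07427165830601454 dz -0.011985920165334472
-0.07 0.41 du 0.07731110892812268 dz -0.013270979277051287
-0.05 0.33 du 0.0617136626148152 dz -0.00869680628298558
-0.05 0.36 du 0.06637181142005176 dz -0.010370817058310194
-0.05 0.39 du 0.07097765142498356 dz -0.012183798088712778
-0.05 0.41 du 0.0740171020470917 dz -0.013468857200429592
bottle_blue_mid [([262.2, 261.2], 0.97), ([315.7, 154.8], 0.59), ([337.8, 195.7], 0.58)]
bottle_amber_mid [([389.2, 233.9], 0.49)]
swab_carton [([304.9, 251.0], 0.72)]
lab_timer [([280.1, 209.1], 0.88)]
```

```bash
python3 -c "
from station import bot
print(bot.hand_in(), bot.get_obs()['t'])"
```

```text
the job is handed in; nothing more can be done
the job is handed in; nothing more can be done
```

The lever is now in the end notch on the side of the white bottle with the blue cap. I gripped the red bar, lifted it 20 mm, swung it over that side's end notch, lowered it, let go and pulled back. The job was handed in after about 10 s of robot time.

**Last checks:**
- **Lever position:** both fixed cameras together put the handle 77 mm further towards the blue bottle and 12.7 mm lower than at the start. That fits a fully seated lever at about +0.40 rad, against the outer side of the notch's play, to within about 1 mm.
- **Surroundings:** both bottles, the carton and the timer are where they were, to within the 1–4 px scatter of the detections.
- **Robot:** it touched nothing at hand-in (contact force about 0.3 N). The wrist force readings after each move never went above about 11 N.

**What did not go cleanly:**
- **First move:** I typed its rows in millimetres instead of metres. The per-row limit kept it on the planned line, and it ended about 20 mm from the intended point with no contact.
- **Lowering:** it stopped with the tool about 4 mm higher than expected, pressing at 11 N. The bar had probably slipped in the pads. I backed off and let the spring seat the lever, and the check above agrees that it did.
- **Wrist camera:** a rough reading from it put the handle about 4 mm further out than the stop allows. I took that as measurement error.

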